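Find the hidden notch of the caddy's knob and open its drawer

ROBOT

A 6-joint arm with a two-finger parallel gripper is mounted at the origin on a cart in front of the work surface, level with it; the furniture and walls round the work are solid. World frame = base frame: x ahead of the robot, y to its left, z up, the work surface at z = 0. Lengths are in mm, angles in rad, forces in N, time in s.
With the tool pointing down it reaches from about 350 to 775 mm from the base axis. Payload 5.5 kg.
Tool frame: the origin (TCP) lies midway between the tips of the shut fingers; the grasp point (between the pads) lies behind it (hold_point_z is the z of the grasp point in the tool frame, in mm); z points along the fingers, y is the line along which they close (so a half turn about z gives the same grasp; the last joint's range is limited). The gripper opens to 85 mm and grips with 20 to 120 N. Pads are 22 mm wide; open, the fingers measure 114 mm over their backs; the gripper's body (76 mm by 85 mm) begins 54 mm behind the grasp point. The pads swing forward as they close: fully open they stand 13 mm farther back than shut.
Start: joints at [0.993, 0.313, 0.046, 1.304, 0, 1.431], TCP at [243.799, 520.801, 231.323] pointing down, gripper open.
Joint ranges: [-2.76, 2.76], [-0.86, 1.69], [-1.03, 1.26], [-2.2, 2.34], [-1.47, 1.5], [-3.14, 3.14]. Speed limits (rad/s): [2.57, 2.57, 3.14, 3.14, 3.14, 3.14].

INTERFACE

Orientations are given as a unit quaternion [w, x, y, z].
In Python, from workcell import * gives the robot as it stands.
- The arm moves only by the tool drive_tool, never from a script. Its argument "rows" is a list of rows, each a list of 3 entries, a list of its own where there are three numbers: the finger opening in mm, from 0 to 85.4, then the shift along the world's x, y, z in mm, then the turn, a rotation vector about the world's x, y, z in degrees. A call has 1 to 20 rows; each row is the pose to reach, as a shift and turn from the pose commanded when the call began; what a row does not reach only later rows make up. A row lasts 1/8 s, in which the tool goes at most 62.5 mm and 10.7 degrees, less where a joint would pass 70% of its speed; a pose out of reach is approached as far as the arm can. A call with a gripper value outside its range is refused whole. The fingers move at their own pace and stop on an object; the grip force is fixed at half the most. Time passes only in rows, so rows that repeat a pose let the fingers close. It gives the time, the measured TCP pose, the force, the opening and the grip force at its end, in the units of the state.
- read_state(): the state, without advancing time (a new reading comes with each control period).
- grab_frame(name): name is "scene" or "side" or "wrist"; returns (picture, depth): 384x512x3 uint8, red, green, blue; 384x512 float32, mm along the optical axis (not along the pixel's ray), 0 where there is no reading.
- camera_model(name): a dict with "mtx" (3x3 intrinsics, pixels), "rvec" (rotation vector, rad) and "tvec" (3), from world to camera coordinates, as OpenCV has them. Camera axes: x right, y down, z forward; pixel columns grow to the right and rows downward; lengths in mm; the calibration is good to about 2 mm. A picture is of the moment at which its call begins: read the wrist's pose just before it. camera_model takes no time and is no camera call; for the wrist camera it gives the pose at the moment of the call.
- sign_off(): hands the job in; it is judged then, once.
Trained networks look in the newest picture that a camera, given by its name, has taken for a name from the list of things; names that differ only in an ending like _2 or _b are one class to them, and where a whole thing is asked for, a point or a joint stands for the part that bears it (a point fixed in the world has none). Each returns a list of dicts, best first, with "confidence" (0 to 1); they miss things now and then, are a little off and sometimes report something else, mostly with a low value. They report only what shows in the picture. A call takes as long as a camera call.
- look_for(camera, query): "position" ([x, y, z] in mm, in world coordinates, good to about 4 mm: the middle of the surface that is visible of it).
- landmark_of(camera, query): "position" ([x, y, z] in mm, in world coordinates, good to about 4 mm: a listed point, or the origin of a listed thing).
The state is a dict: "time": time; "joints": joint angles; "joint_velocities": joint speeds; "tau": joint torques, N m; "tool_pos": TCP position; "tool_rot": TCP orientation; "wrist_force": force on the tool from outside, world axes, zero at the start; "ft_torque": the same for the moment, N m; "gripper_width": opening from 0.0 (shut) to 1.0 (fully open); "gripper_force": force on a finger pad.
Only numpy, scipy, OpenCV 4.12 (cv2) and the standard library are available. Lean on these libraries where they do the work, as an engineer would, in place of code of your own. Each camera call takes 0.05 s, during which the arm holds its last target. There are 200 camera calls.

TASK

Open the locked seasoning caddy: turn its T-shaped knob slowly clockwise until you feel the resistance drop away and the knob settle into its hidden notch, push the knob fully down there, then draw the drawer about 7 cm out by its handle. Feel your way gently: never push or twist the knob hard against the lock (stay under 20 N) nor tug at the drawer while it is locked, and leave the things round the caddy where they are.

Things in the scene. Friction and masses are not known exactly. Their poses are not given: they have to be found in the camera images.
- caddy: Light wooden box fixed on the worktop, 145 mm deep, 156 wide, 80 high (drawer front adds 12 in front), with a steel T-shaped knob on top and one drawer in front. Origin at worktop level under the knob's upright axis; x points from its front to its back (the drawer comes out along -x), z up. A steel ring round the knob's stem reaches 84 mm above the worktop. Nothing on it shows where the notch is.
- knob: The steel knob: a level bar 60 mm long (its own x), 15 wide (y), 32 high, 102 to 134 mm above the worktop while it stands up, on a stem 24 mm thick; a small dark dot marks its +x end. Origin on the knob's axis at worktop level (sinks as the knob is pressed), z up. The hidden notch lies 0.5 to 2.3 rad clockwise (from above) of where the knob starts. The knob can be turned past it, and back.
- knob_grip (a point): Point on the knob's axis inside the bar, 16 mm above the bar's lower edge, 120 mm above the worktop while the knob stands up; its frame turns with the knob (x along the bar).
- knob_turn (a joint): Knob angle, rad: grows clockwise from above; 0 with the dotted end to the caddy's back; stops at 0 and 3.0. Drag is light (0.05 N m). From 0.4 rad before the notch a sprung ball sinks into a groove and pulls the knob on, up to 0.35 N m; past the notch's middle it holds it back as hard, fading over 0.3 rad. Let go inside the groove, the knob turns itself to its middle (within 0.05 rad).
- knob_press (a joint): How far the knob is pushed down, m: 0 standing up, 0.011 fully down. It moves against 5 N of friction and stays where it is left. Only within about 0.08 rad of the notch (the groove's middle) does it go fully down; elsewhere a pin under it meets a rigid plate after 3 mm.
- lock_plate: The round plate of the lock hidden inside the caddy under the knob, on which a pin under the knob lands when it is pushed down away from the notch (or whose slot walls it bears on). It cannot be seen or touched, and its pose does not tell where the notch is.
- drawer: The caddy's wooden drawer: front panel 156 mm wide, 74 mm high; frame parallel to the caddy's and coinciding with it when shut. While the knob stands up a catch stops the drawer after about 2 mm; once the knob is fully down it slides freely against 1.5 N of friction.
- handle (a point): Middle of the drawer's handle: a level round steel bar, 9 mm thick, 80 mm long parallel to the drawer's front, 52 mm above the worktop, 45 mm in front of the drawer front, 147 mm in front of the knob's axis when shut; its two arms run back to the front at its ends.
- drawer_slide (a joint): How far the drawer is out, m: 0 shut, 0.08 at its stop.
- tea_carton: Bystander: cardboard tea carton, 58 x 69 x 78 mm high, just left of the caddy. Origin at the centre of its underside, z up.
- sugar_pot: Bystander: lidded white sugar jar, 67 mm across, 70 mm high, just right of the caddy. Origin at the centre of its underside, z up.
- cup: Bystander: spotted cup with a handle, 86 x 110 x 51 mm, to the right. Origin at the centre of its underside, z up.
- mug: Bystander: white mug with dark dots and a handle, 82 x 114 x 91 mm, to the left. Origin at the centre of its underside, z up.
- honey: Bystander: glass jar with a black cap, 63 mm across, 94 mm high, to the left. Origin at the centre of its underside, z up.
- spoon: Bystander: steel teaspoon lying flat, 139 mm long, front left. Origin at the centre of its underside, z up.

How it is judged:
By the outcome, as a careful person would: the job done as asked, in the order asked, and still so for the second after the job is handed in, with the robot touching nothing.
It also fails if it takes over 72 s, if anything falls off the work surface, if the arm or the gripper's body presses on something with over 40 N, if the wrist force passes 120 N, or if a joint passes its speed limit or range.

## Working session

There is one attempt and no reset: what is moved stays moved. The work goes in short steps, Python scripts to look and compute and a tool call to move; the robot and the scene stay as the last step left them, time stands still between calls to the robot, and variables do not carry over. Pictures are saved under pics/ and viewed, at most 10 in all, crops included, and the job is handed in when it is done.

Besides the shell and the picture viewer there is one more tool, called as name(argument=value, ...) on one line, values as JSON. drive_tool: Moves the arm, as the interface text tells. Its arguments: {"type":"object","properties":{"rows":{"type":"array","items":{"type":"array"}}},"required":["rows"]}

```bash
mkdir -p pics; ls; python3 - <<'E'
from workcell import *
import cv2,numpy as np
s=read_state();print({k:np.round(v,3) for k,v in s.items()})
for c in ["scene","side"]:
    im,d=grab_frame(c);cv2.imwrite(f"pics/{c}1.png",im[:,:,::-1])
    for q in ["knob","knob_grip","handle","caddy","drawer","tea_carton","sugar_pot","cup","mug","honey","spoon"]:
        r=landmark_of(c,q);print(c,q,[(np.round(x["position"],0),round(x["confidence"],2)) for x in r[:1]])
E
```

```text
pics
{'time': np.float64(0.0), 'joints': array([0.993, 0.314, 0.045, 1.304, 0.   , 1.431]), 'joint_velocities': array([-0.001,  0.001,  0.002,  0.001, -0.001, -0.001]), 'tau': array([-0.0000e+00, -4.8064e+01,  2.9853e+01,  2.0000e-02, -0.0000e+00,
       -0.0000e+00]), 'tool_pos': array([243.483, 520.325, 230.377]), 'tool_rot': array([-0.   ,  0.217,  0.976, -0.001]), 'wrist_force': array([-1.288,  0.702,  0.312]), 'ft_torque': array([0.02 , 0.051, 0.011]), 'gripper_force': np.float64(0.0), 'gripper_width': np.float64(1.002)}
scene knob [(array([680., -48., 120.]), 0.54)]
scene knob_grip []
scene handle [(array([530., -53.,  51.]), 0.79)]
scene caddy [(array([678., -46.,  -3.]), 0.57)]
scene drawer [(array([677., -48.,  -2.]), 0.74)]
scene tea_carton [(array([692., 114.,   2.]), 0.7)]
scene sugar_pot [(array([ 636., -208.,    0.]), 0.81)]
scene cup [(array([ 481., -357.,   -1.]), 0.72)]
scene mug [(array([404., 265.,   4.]), 0.84)]
scene honey [(array([639., 307.,  -1.]), 0.79)]
scene spoon []
side knob []
side knob_grip [(array([676., -44., 118.]), 0.66)]
side handle []
side caddy [(array([680., -48.,  -0.]), 0.97)]
side drawer []
side tea_carton [(array([693., 118.,   1.]), 0.55)]
side sugar_pot []
side cup []
side mug [(array([402., 266.,  -2.]), 0.93)]
side honey [(array([641., 311.,   0.]), 0.59)]
side spoon [(array([352., 199.,  -1.]), 0.56)]
```

View pics/scene1.png

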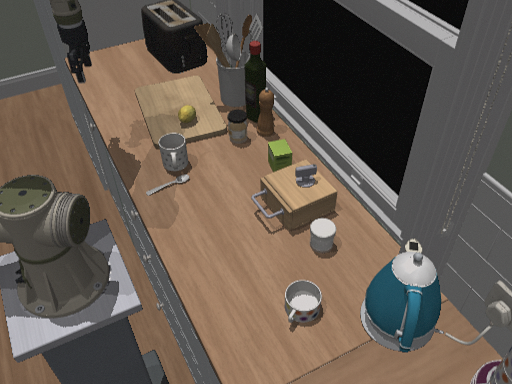

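View pics/side1.png

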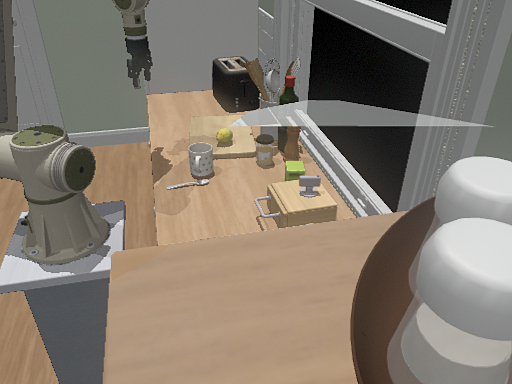

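```bash
python3 - <<'E'
import workcell
print([n for n in dir(workcell) if n[0]!='_'], getattr(workcell,'hold_point_z',None))
import numpy as np,cv2
for c in ["scene","side","wrist"]:
    m=workcell.camera_model(c);R=cv2.Rodrigues(np.array(m['rvec'],float))[0];print(c,np.round(-R.T@np.array(m['tvec']).ravel()),np.round(R[2],2))
E
```

```text
['IKError', 'camera_model', 'grab_frame', 'hold_point_z', 'landmark_of', 'look_for', 'read_state', 'sign_off'] -18.700000000000003
scene [ 102. -895. 1044.] [ 0.32  0.63 -0.71]
side [  285. -1036.   745.] [ 0.19  0.82 -0.54]
wrist [169. 556. 374.] [ 0.29 -0.14 -0.95]
```

The scene view has the knob near (306,176), the handle at (265,210), the carton at (279,153) and the sugar pot at (322,234). The side view agrees with the knob at (309,185). I'll move above the caddy and look with the wrist camera.

drive_tool(rows=[[85, [27, -43, 10], [0, 0, 3]], [85, [77, -123, 25], [0, 0, 6]], [85, [127, -203, 40], [0, 0, 10]], [85, [177, -283, 55], [0, 0, 14]], [85, [227, -363, 65], [0, 0, 18]], [85, [277, -443, 70], [0, 0, 22]], [85, [322, -513, 70], [0, 0, 25]], [85, [347, -553, 70], [0, 0, 25]], [85, [357, -568, 70], [0, 0, 25]], [85, [357, -568, 70], [0, 0, 25]], [85, [357, -568, 70], [0, 0, 25]]])

```text
time: 2.58
tool_pos: [601.7, -49.2, 301.6]
tool_rot: [0.0, 0.001, 1.0, 0.0]
wrist_force: [0.4, 0.3, 0.4]
gripper_width: 0.995
gripper_force: 0.0
```

```bash
cat > h.py <<'E'
from workcell import *
import cv2,numpy as np
def snap(c,name):
    m=camera_model(c);im,d=grab_frame(c);cv2.imwrite(f"pics/{name}.png",im[:,:,::-1])
    R=cv2.Rodrigues(np.array(m['rvec'],float))[0];t=np.array(m['tvec'],float).ravel();K=np.array(m['mtx'])
    v,u=np.mgrid[:384,:512]
    ray=np.stack([(u-K[0,2])/K[0,0],(v-K[1,2])/K[1,1],np.ones_like(u)],-1)
    P=(ray*d[...,None]-t)@R; P[d==0]=np.nan
    return im,P
def rect(P,lo,hi,box):
    x0,x1,y0,y1=box
    k=(P[...,2]>lo)&(P[...,2]<hi)&(P[...,0]>x0)&(P[...,0]<x1)&(P[...,1]>y0)&(P[...,1]<y1)
    q=P[k]; print(len(q),np.round(np.median(q,0),1),cv2.minAreaRect(q[:,:2].astype(np.float32)));return q
def st():
    s=read_state();print({k:np.round(s[k],2).tolist() for k in ['time','tool_pos','tool_rot','joints','wrist_force','ft_torque','gripper_width','gripper_force']})
E
python3 - <<'E'
from h import *
st();im,P=snap("wrist","w1");np.save("P1.npy",P)
rect(P,126,142,(640,730,-100,0));rect(P,70,86,(560,780,-140,45));rect(P,40,60,(510,550,-120,20))
for q in ["knob","knob_grip","handle","caddy"]:
    print(q,[(np.round(x["position"],0),round(x["confidence"],2)) for x in landmark_of("wrist",q)[:1]])
E
```

```text
{'time': 2.58, 'tool_pos': [601.71, -49.19, 301.56], 'tool_rot': [0.0, 0.0, 1.0, 0.0], 'joints': [-0.21, 0.37, 0.29, 1.5, 0.0, -0.21], 'wrist_force': [0.44, 0.31, 0.38], 'ft_torque': [0.07, 0.02, -0.01], 'gripper_width': 0.99, 'gripper_force': 0.0}
619 [676.2 -48.  133.2] ((678.7883911132812, -47.819217681884766), (15.248726844787598, 59.32203674316406), 75.9896469116211)
13196 [642.7 -48.9  79.9] ((655.7833862304688, -48.77339172363281), (156.84715270996094, 156.2600860595703), 2.084169626235962)
734 [534.2 -52.3  55.6] ((538.6293334960938, -53.00639724731445), (98.40103149414062, 22.559288024902344), 89.98975372314453)
knob [(array([680., -48.,  -3.]), 0.66)]
knob_grip [(array([679., -48., 122.]), 0.66)]
handle [(array([530., -52.,  50.]), 0.78)]
caddy [(array([681., -49.,  -1.]), 0.9)]
```

View pics/w1.png

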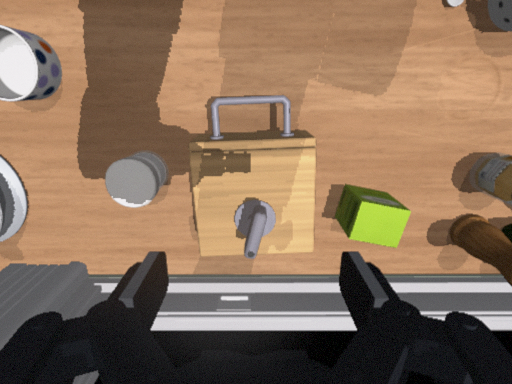

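The wrist view shows the knob at (254,228) with its bar running from (258,205) to (250,253), about -14° from world x. The handle is at (250,100), the sugar pot at (136,180) and the carton at (375,213). The window sill starts near row 280, so I'll check the clearance behind the caddy.

```bash
python3 - <<'E'
import numpy as np
P=np.load("P1.npy")
for r in range(255,384,12): print(r,np.round(P[r,256]))
E
```

```text
255 [704. -47. 131.]
267 [805. -46.  -0.]
279 [821. -46.  11.]
291 [837. -46.  22.]
303 [838. -46.  50.]
315 [841. -46.  73.]
327 [867. -46.  70.]
339 [nan nan nan]
351 [nan nan nan]
363 [591. -49. 380.]
375 [591. -49. 384.]
```

drive_tool(rows=[[60, [30, 0, 0], [0, 0, -5]], [60, [77, 1, -20], [0, 0, -10]], [60, [77, 1, -60], [0, 0, -14]], [60, [77, 1, -100], [0, 0, -14]], [60, [77, 1, -100], [0, 0, -14]], [60, [77, 1, -100], [0, 0, -14]]])

```text
time: 3.58
tool_pos: [678.1, -45.1, 203.7]
tool_rot: [0.001, 0.122, 0.993, 0.0]
wrist_force: [-0.1, 0.2, 0.2]
gripper_width: 0.703
gripper_force: 0.0
```

```bash
python3 - <<'E'
from h import *
im,P=snap("wrist","w2");q=rect(P,126,142,(640,730,-100,0));im,P=snap("wrist","w2");rect(P,126,142,(640,730,-100,0))
print(np.mean([read_state()['tool_pos'] for _ in range(10)],0))
st()
E
```

```text
1391 [675.8 -47.  133.3] ((678.5588989257812, -47.829559326171875), (14.543039321899414, 58.49333190917969), 76.30347442626953)
1389 [675.9 -47.1 133.3] ((678.5362548828125, -47.51707458496094), (15.020387649536133, 58.481990814208984), 76.23380279541016)
[678.91915708 -45.85075046 204.55844738]
{'time': 3.68, 'tool_pos': [678.92, -45.85, 204.56], 'tool_rot': [0.0, 0.12, 0.99, -0.0], 'joints': [-0.19, 0.53, 0.31, 1.35, 0.0, 0.06], 'wrist_force': [-0.24, -0.12, -0.11], 'ft_torque': [-0.01, 0.03, -0.0], 'gripper_width': 0.7, 'gripper_force': 0.0}
```

View pics/w2.png

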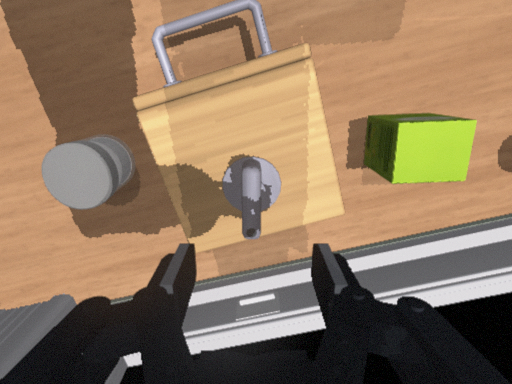

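The bar is vertical in the tool's view, running from (252,170) to (252,237), and it lines up with the fingers. Both views put its axis at (678.6, -47.7) with its top at 133. I'll descend and grip.

drive_tool(rows=[[50, [0, -2, -40], [0, 0, 0]], [50, [0, -2, -75], [0, 0, 0]], [50, [0, -2, -97], [0, 0, 0]], [50, [0, -2, -97], [0, 0, 0]], [30, [0, -2, -97], [0, 0, 0]], [20, [0, -2, -97], [0, 0, 0]]])

```text
time: 4.42
tool_pos: [679.1, -48.4, 106.6]
tool_rot: [0.002, 0.123, 0.992, -0.0]
wrist_force: [-0.4, 0.3, 0.5]
gripper_width: 0.234
gripper_force: 0.0
```

```bash
python3 -c "
from h import *
st()"
```

```text
{'time': 4.42, 'tool_pos': [679.12, -48.43, 106.56], 'tool_rot': [0.0, 0.12, 0.99, -0.0], 'joints': [-0.19, 0.57, 0.13, 1.13, 0.0, 0.06], 'wrist_force': [-0.38, 0.26, 0.46], 'ft_torque': [0.02, -0.03, -0.02], 'gripper_width': 0.23, 'gripper_force': 0.0}
```

drive_tool(rows=[[12, [0, 0, 0], [0, 0, 0]], [12, [0, 0, 0], [0, 0, 0]], [12, [0, 0, 0], [0, 0, 0]]])

```text
time: 4.8
tool_pos: [679.0, -47.9, 105.3]
tool_rot: [0.001, 0.122, 0.992, 0.0]
wrist_force: [2.8, 2.9, 3.5]
gripper_width: 0.163
gripper_force: 59.7
```

```bash
python3 -c "
from h import *
st()"
```

```text
{'time': 4.8, 'tool_pos': [678.96, -47.87, 105.33], 'tool_rot': [0.0, 0.12, 0.99, 0.0], 'joints': [-0.19, 0.57, 0.13, 1.13, 0.0, 0.06], 'wrist_force': [2.78, 2.95, 3.55], 'ft_torque': [0.57, -0.62, 0.07], 'gripper_width': 0.16, 'gripper_force': 59.7}
```

drive_tool(rows=[[12, [0, 0, 0], [0, 0, -3]], [12, [0, 0, 0], [0, 0, -6]], [12, [0, 0, 0], [0, 0, -9]], [12, [0, 0, 0], [0, 0, -12]], [12, [0, 0, 0], [0, 0, -12]]])

```text
time: 5.42
tool_pos: [678.9, -47.9, 104.9]
tool_rot: [0.001, 0.225, 0.974, 0.001]
wrist_force: [4.0, 3.4, 3.7]
gripper_width: 0.16
gripper_force: 59.7
```

```bash
python3 -c "
from h import *
st()"
```

```text
{'time': 5.42, 'tool_pos': [678.89, -47.89, 104.91], 'tool_rot': [0.0, 0.23, 0.97, 0.0], 'joints': [-0.19, 0.57, 0.13, 1.13, 0.0, 0.27], 'wrist_force': [3.99, 3.4, 3.74], 'ft_torque': [0.64, -0.95, -0.08], 'gripper_width': 0.16, 'gripper_force': 59.69}
```

drive_tool(rows=[[12, [0, 0, 0], [0, 0, -3]], [12, [0, 0, 0], [0, 0, -6]], [12, [0, 0, 0], [0, 0, -9]], [12, [0, 0, 0], [0, 0, -9]]])

```text
time: 5.92
tool_pos: [678.9, -47.9, 104.8]
tool_rot: [0.001, 0.301, 0.954, 0.001]
wrist_force: [4.1, 3.8, 3.6]
gripper_width: 0.164
gripper_force: 59.7
```

```bash
python3 -c "
from h import *
st()"
```

```text
{'time': 5.92, 'tool_pos': [678.87, -47.9, 104.84], 'tool_rot': [0.0, 0.3, 0.95, 0.0], 'joints': [-0.19, 0.57, 0.13, 1.13, 0.0, 0.42], 'wrist_force': [4.09, 3.84, 3.59], 'ft_torque': [0.69, -0.85, -0.07], 'gripper_width': 0.16, 'gripper_force': 59.7}
```

drive_tool(rows=[[12, [0, 0, 0], [0, 0, -3]], [12, [0, 0, 0], [0, 0, -6]], [12, [0, 0, 0], [0, 0, -9]], [12, [0, 0, 0], [0, 0, -9]]])

```text
time: 6.42
tool_pos: [678.9, -47.9, 104.8]
tool_rot: [0.001, 0.375, 0.927, 0.001]
wrist_force: [3.9, 4.1, 3.5]
gripper_width: 0.166
gripper_force: 59.7
```

```bash
python3 -c "
from h import *
st()"
```

```text
{'time': 6.42, 'tool_pos': [678.85, -47.9, 104.81], 'tool_rot': [0.0, 0.37, 0.93, 0.0], 'joints': [-0.19, 0.57, 0.13, 1.13, 0.0, 0.58], 'wrist_force': [3.92, 4.12, 3.52], 'ft_torque': [0.64, -0.86, -0.06], 'gripper_width': 0.17, 'gripper_force': 59.7}
```

drive_tool(rows=[[12, [0, 0, 0], [0, 0, -3]], [12, [0, 0, 0], [0, 0, -6]], [12, [0, 0, 0], [0, 0, -9]], [12, [0, 0, 0], [0, 0, -9]]])

```text
time: 6.92
tool_pos: [678.8, -47.9, 104.8]
tool_rot: [0.001, 0.446, 0.895, 0.001]
wrist_force: [3.9, 3.9, 3.2]
gripper_width: 0.163
gripper_force: 59.7
```

```bash
python3 -c "
from h import *
st()"
```

```text
{'time': 6.92, 'tool_pos': [678.82, -47.91, 104.79], 'tool_rot': [0.0, 0.45, 0.89, 0.0], 'joints': [-0.19, 0.57, 0.13, 1.13, 0.0, 0.74], 'wrist_force': [3.92, 3.93, 3.19], 'ft_torque': [0.7, -0.85, -0.08], 'gripper_width': 0.16, 'gripper_force': 59.71}
```

drive_tool(rows=[[12, [0, 0, 0], [0, 0, -3]], [12, [0, 0, 0], [0, 0, -6]], [12, [0, 0, 0], [0, 0, -9]], [12, [0, 0, 0], [0, 0, -9]]])

```text
time: 7.42
tool_pos: [678.7, -47.9, 104.8]
tool_rot: [0.001, 0.515, 0.857, 0.001]
wrist_force: [4.6, 2.9, 3.7]
gripper_width: 0.164
gripper_force: 59.7
```

```bash
python3 -c "
from h import *
st()"
```

```text
{'time': 7.42, 'tool_pos': [678.75, -47.9, 104.76], 'tool_rot': [0.0, 0.52, 0.86, 0.0], 'joints': [-0.19, 0.57, 0.13, 1.13, 0.0, 0.89], 'wrist_force': [4.61, 2.93, 3.75], 'ft_torque': [0.71, -0.8, -0.23], 'gripper_width': 0.16, 'gripper_force': 59.74}
```

drive_tool(rows=[[12, [0, 0, 0], [0, 0, -3]], [12, [0, 0, 0], [0, 0, -6]], [12, [0, 0, 0], [0, 0, -9]], [12, [0, 0, 0], [0, 0, -9]]])

```text
time: 7.92
tool_pos: [678.7, -48.0, 104.8]
tool_rot: [0.001, 0.581, 0.814, 0.001]
wrist_force: [2.8, 4.1, 3.7]
gripper_width: 0.161
gripper_force: 59.7
```

```bash
python3 -c "
from h import *
st()"
```

```text
{'time': 7.92, 'tool_pos': [678.71, -47.95, 104.75], 'tool_rot': [0.0, 0.58, 0.81, 0.0], 'joints': [-0.19, 0.57, 0.13, 1.13, 0.0, 1.05], 'wrist_force': [2.79, 4.12, 3.74], 'ft_torque': [0.71, -0.82, -0.27], 'gripper_width': 0.16, 'gripper_force': 59.75}
```

The torque has started pulling clockwise, so the knob is in the groove. I'll go on in smaller steps.

drive_tool(rows=[[12, [0, 0, 0], [0, 0, -2]], [12, [0, 0, 0], [0, 0, -4]], [12, [0, 0, 0], [0, 0, -5]], [12, [0, 0, 0], [0, 0, -5]]])

```text
time: 8.43
tool_pos: [678.8, -47.9, 104.8]
tool_rot: [0.001, 0.616, 0.788, 0.001]
wrist_force: [3.8, 3.2, 2.8]
gripper_width: 0.165
gripper_force: 59.7
```

```bash
python3 -c "
from h import *
st()"
```

```text
{'time': 8.43, 'tool_pos': [678.85, -47.91, 104.79], 'tool_rot': [0.0, 0.62, 0.79, 0.0], 'joints': [-0.19, 0.57, 0.13, 1.13, 0.0, 1.14], 'wrist_force': [3.84, 3.21, 2.81], 'ft_torque': [0.66, -0.76, 0.02], 'gripper_width': 0.17, 'gripper_force': 59.67}
```

drive_tool(rows=[[12, [0, 0, 0], [0, 0, -2]], [12, [0, 0, 0], [0, 0, -4]], [12, [0, 0, 0], [0, 0, -4]]])

```text
time: 8.8
tool_pos: [678.9, -47.8, 104.8]
tool_rot: [0.001, 0.643, 0.766, 0.001]
wrist_force: [5.7, 2.3, 3.4]
gripper_width: 0.163
gripper_force: 59.7
```

```bash
python3 -c "
from h import *
st()"
```

```text
{'time': 8.8, 'tool_pos': [678.94, -47.84, 104.78], 'tool_rot': [0.0, 0.64, 0.77, 0.0], 'joints': [-0.19, 0.57, 0.13, 1.13, 0.0, 1.21], 'wrist_force': [5.74, 2.31, 3.36], 'ft_torque': [0.63, -0.76, 0.2], 'gripper_width': 0.16, 'gripper_force': 59.69}
```

Past the middle the torque holds back (+0.20 N m). I'll back up 4°, let go so the knob can centre itself, then rise.

drive_tool(rows=[[12, [0, 0, 0], [0, 0, 2]], [12, [0, 0, 0], [0, 0, 4]], [30, [0, 0, 0], [0, 0, 4]], [50, [0, 0, 0], [0, 0, 4]], [50, [0, 0, 0], [0, 0, 4]], [50, [0, 0, 25], [0, 0, 4]], [50, [0, 0, 60], [0, 0, 4]], [50, [0, 0, 95], [0, 0, 4]], [50, [0, 0, 95], [0, 0, 4]], [50, [0, 0, 95], [0, 0, 4]]])

```text
time: 10.05
tool_pos: [677.4, -48.3, 198.6]
tool_rot: [-0.0, 0.616, 0.788, -0.0]
wrist_force: [-0.8, 0.8, -0.5]
gripper_width: 0.587
gripper_force: 0.0
```

```bash
python3 - <<'E'
from h import *
st();im,P=snap("wrist","w3");rect(P,122,142,(640,730,-100,0))
E
```

```text
{'time': 10.05, 'tool_pos': [677.39, -48.3, 198.58], 'tool_rot': [-0.0, 0.62, 0.79, -0.0], 'joints': [-0.19, 0.53, 0.3, 1.34, -0.0, 1.14], 'wrist_force': [-0.84, 0.8, -0.52], 'ft_torque': [0.03, 0.02, -0.02], 'gripper_width': 0.59, 'gripper_force': 0.0}
1474 [678.9 -43.9 131.4] ((679.4993286132812, -46.58374786376953), (14.878654479980469, 57.97864532470703), 14.423690795898438)
```

View pics/w3.png

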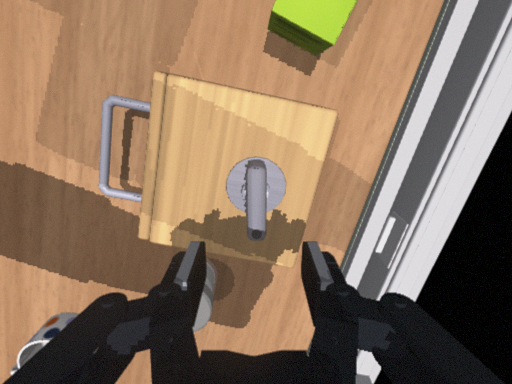

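The bar is still lined up with the tool, from (256,165) to (257,237), and it now sits at -75.6°, so it settled near where I let go. I'll shut the fingers and come down just above it.

drive_tool(rows=[[0, [1, 0, 0], [0, 0, 0]], [0, [1, 0, 0], [0, 0, 0]], [0, [1, 0, -20], [0, 0, 0]], [0, [1, 0, -45], [0, 0, 0]], [0, [1, 0, -62], [0, 0, 0]], [0, [1, 0, -62], [0, 0, 0]], [0, [1, 0, -62], [0, 0, 0]]])

```text
time: 10.98
tool_pos: [679.2, -48.3, 138.1]
tool_rot: [0.0, 0.616, 0.788, 0.0]
wrist_force: [-0.2, -0.7, -0.1]
gripper_width: -0.001
gripper_force: 0.0
```

drive_tool(rows=[[0, [0, 0, -1], [0, 0, 0]], [0, [0, 0, -2], [0, 0, 0]], [0, [0, 0, -3], [0, 0, 0]], [0, [0, 0, -4], [0, 0, 0]], [0, [0, 0, -4], [0, 0, 0]]])

```text
time: 11.6
tool_pos: [678.7, -48.2, 133.2]
tool_rot: [-0.0, 0.616, 0.788, -0.0]
wrist_force: [-0.3, 0.0, -0.5]
gripper_width: 0.004
gripper_force: 0.0
```

drive_tool(rows=[[0, [0, 0, -1], [0, 0, 0]], [0, [0, 0, -2], [0, 0, 0]], [0, [0, 0, -2], [0, 0, 0]]])

```text
time: 11.98
tool_pos: [679.0, -48.2, 131.8]
tool_rot: [0.0, 0.616, 0.788, 0.0]
wrist_force: [-2.0, -0.2, 3.2]
gripper_width: -0.0
gripper_force: 1.8
```

Contact at about 131.8. I'll go down in small steps.

drive_tool(rows=[[0, [0, 0, -1], [0, 0, 0]], [0, [0, 0, -2], [0, 0, 0]], [0, [0, 0, -2], [0, 0, 0]]])

```text
time: 12.35
tool_pos: [678.9, -48.2, 129.3]
tool_rot: [0.0, 0.616, 0.788, 0.0]
wrist_force: [0.1, -0.2, 2.9]
gripper_width: 0.003
gripper_force: 1.7
```

drive_tool(rows=[[0, [0, 0, -1], [0, 0, 0]], [0, [0, 0, -1], [0, 0, 0]]])

```text
time: 12.6
tool_pos: [678.9, -48.2, 128.2]
tool_rot: [0.0, 0.616, 0.788, 0.0]
wrist_force: [-0.4, -0.1, 2.4]
gripper_width: -0.003
gripper_force: 1.5
```

drive_tool(rows=[[0, [0, 0, -1], [0, 0, 0]], [0, [0, 0, -2], [0, 0, 0]], [0, [0, 0, -3], [0, 0, 0]], [0, [0, 0, -3], [0, 0, 0]]])

```text
time: 13.1
tool_pos: [678.8, -48.2, 125.2]
tool_rot: [0.0, 0.616, 0.788, 0.0]
wrist_force: [-0.2, -0.3, 2.6]
gripper_width: -0.003
gripper_force: 1.4
```

drive_tool(rows=[[0, [0, 0, -1], [0, 0, 0]], [0, [0, 0, -1], [0, 0, 0]]])

```text
time: 13.35
tool_pos: [678.8, -48.2, 124.2]
tool_rot: [0.0, 0.616, 0.788, 0.0]
wrist_force: [0.5, -0.3, 2.4]
gripper_width: -0.002
gripper_force: 1.5
```

drive_tool(rows=[[0, [0, 0, -1], [0, 0, 0]], [0, [0, 0, -1], [0, 0, 0]]])

```text
time: 13.6
tool_pos: [678.8, -48.2, 123.2]
tool_rot: [0.0, 0.616, 0.788, 0.0]
wrist_force: [0.2, -0.6, 3.0]
gripper_width: 0.001
gripper_force: 1.5
```

drive_tool(rows=[[0, [0, 0, -1], [0, 0, 0]], [0, [0, 0, -1], [0, 0, 0]]])

```text
time: 13.85
tool_pos: [679.0, -48.2, 123.1]
tool_rot: [0.0, 0.616, 0.788, 0.0]
wrist_force: [-1.5, -0.3, 6.9]
gripper_width: 0.001
gripper_force: 3.5
```

drive_tool(rows=[[0, [0, 0, -0.5], [0, 0, 0]], [0, [0, 0, -0.5], [0, 0, 0]]])

```text
time: 14.1
tool_pos: [679.1, -48.3, 123.1]
tool_rot: [0.001, 0.616, 0.788, 0.0]
wrist_force: [-1.7, 0.3, 8.4]
gripper_width: -0.002
gripper_force: 4.4
```

drive_tool(rows=[[0, [0, 0, -1], [0, 0, 0]], [0, [0, 0, -1], [0, 0, 0]]])

```text
time: 14.35
tool_pos: [679.2, -48.3, 123.1]
tool_rot: [0.001, 0.616, 0.788, 0.001]
wrist_force: [-3.4, 0.0, 13.5]
gripper_width: -0.002
gripper_force: 6.3
```

drive_tool(rows=[[0, [0, 0, 10], [0, 0, 0]], [36, [0, 0, 40], [0, 0, 0]], [36, [-40, -1, 75], [0, 0, -6]], [36, [-90, -3, 75], [0, 0, -12]], [36, [-130, -5, 75], [0, 0, -12]], [36, [-147, -5, 75], [0, 0, -12]], [36, [-147, -5, 75], [0, 0, -12]], [36, [-147, -5, 75], [0, 0, -12]]])

```text
time: 15.35
tool_pos: [532.6, -53.3, 195.8]
tool_rot: [0.0, 0.695, 0.719, 0.0]
wrist_force: [1.0, 0.4, 0.6]
gripper_width: 0.423
gripper_force: 0.0
```

```bash
python3 - <<'E'
from h import *
st();im,P=snap("wrist","w4");rect(P,116,142,(640,730,-100,0));rect(P,47,60,(515,545,-120,10))
for c in ["wrist","scene"]:
    if c=="scene": grab_frame(c)
    for q in ["handle","knob_grip"]: print(c,q,[(np.round(x["position"],0),round(x["confidence"],2)) for x in landmark_of(c,q)[:1]])
E
```

```text
{'time': 15.35, 'tool_pos': [532.6, -53.3, 195.76], 'tool_rot': [0.0, 0.7, 0.72, 0.0], 'joints': [-0.25, 0.25, -0.13, 1.19, 0.0, 1.29], 'wrist_force': [1.03, 0.39, 0.58], 'ft_torque': [0.06, 0.01, 0.01], 'gripper_width': 0.42, 'gripper_force': 0.0}
1534 [676.7 -45.  122.2] ((678.1534423828125, -47.522865295410156), (14.470438957214355, 59.31304931640625), 13.829995155334473)
972 [533.8 -46.9  55.7] ((537.2850952148438, -52.18539810180664), (16.718416213989258, 97.41316986083984), 1.5555305480957031)
wrist handle [(array([530., -50.,  53.]), 0.75)]
wrist knob_grip [(array([682., -48., 110.]), 0.82)]
scene handle [(array([530., -52.,  51.]), 0.89)]
scene knob_grip [(array([681., -44., 108.]), 0.61)]
```

View pics/w4.png

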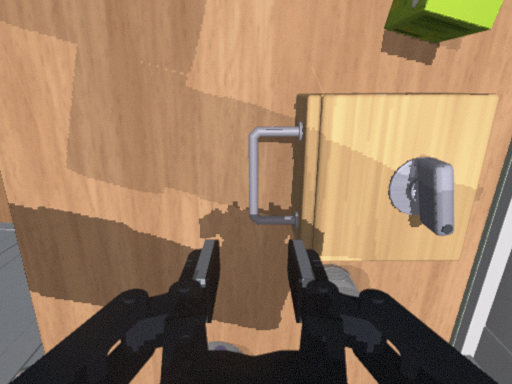

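The knob top now stands at 122, which is 11 mm down. The handle bar at (254,175) is centred between the fingers, and its top reads about 56. I'll go down and grip it.

drive_tool(rows=[[36, [0, 0, -40], [0, 0, 0]], [36, [0, 0, -85], [0, 0, 0]], [36, [0, 0, -125], [0, 0, 0]], [36, [0, 0, -150], [0, 0, 0]], [36, [0, 0, -159], [0, 0, 0]], [36, [0, 0, -159], [0, 0, 0]], [36, [0, 0, -159], [0, 0, 0]]])

```text
time: 16.52
tool_pos: [532.9, -53.5, 38.0]
tool_rot: [0.001, 0.695, 0.719, 0.001]
wrist_force: [-1.1, 0.4, 0.4]
gripper_width: 0.42
gripper_force: 0.0
```

drive_tool(rows=[[22, [0, 0, 0], [0, 0, 0]], [14, [0, 0, 0], [0, 0, 0]], [14, [0, 0, 0], [0, 0, 0]]])

```text
time: 16.9
tool_pos: [532.0, -53.3, 37.2]
tool_rot: [0.0, 0.695, 0.719, 0.0]
wrist_force: [-0.4, -0.2, -0.4]
gripper_width: 0.163
gripper_force: 0.0
```

drive_tool(rows=[[5, [0, 0, 0], [0, 0, 0]], [5, [0, 0, 0], [0, 0, 0]], [5, [0, 0, 0], [0, 0, 0]]])

```text
time: 17.27
tool_pos: [532.1, -53.2, 37.2]
tool_rot: [0.0, 0.695, 0.719, 0.0]
wrist_force: [-0.7, -0.4, 3.9]
gripper_width: 0.079
gripper_force: 58.7
```

drive_tool(rows=[[5, [-1, 0, 0], [0, 0, 0]], [5, [-3, 0, 0], [0, 0, 0]], [5, [-6, 0, 0], [0, 0, 0]], [5, [-6, 0, 0], [0, 0, 0]]])

```text
time: 17.77
tool_pos: [525.8, -53.5, 37.2]
tool_rot: [0.0, 0.695, 0.719, -0.0]
wrist_force: [0.4, -0.3, 6.1]
gripper_width: 0.077
gripper_force: 59.0
```

The drawer is moving freely (6 mm out with little force). Now I'll draw the rest.

drive_tool(rows=[[5, [-3, 0, 0], [0, 0, 0]], [5, [-9, -0.3, 0], [0, 0, 0]], [5, [-16, -0.6, 0], [0, 0, 0]], [5, [-23, -0.9, 0], [0, 0, 0]], [5, [-30, -1.1, 0], [0, 0, 0]], [5, [-37, -1.4, 0], [0, 0, 0]], [5, [-44, -1.7, 0], [0, 0, 0]], [5, [-51, -1.9, 0], [0, 0, 0]], [5, [-57, -2.1, 0], [0, 0, 0]], [5, [-61, -2.2, 0], [0, 0, 0]], [5, [-64, -2.3, 0], [0, 0, 0]], [5, [-64, -2.3, 0], [0, 0, 0]], [5, [-64, -2.3, 0], [0, 0, 0]]])

```text
time: 19.4
tool_pos: [461.4, -55.9, 37.1]
tool_rot: [0.0, 0.695, 0.719, -0.0]
wrist_force: [-0.1, -1.4, 7.5]
gripper_width: 0.071
gripper_force: 59.2
```

drive_tool(rows=[[20, [0, 0, 0], [0, 0, 0]], [32, [0, 0, 0], [0, 0, 0]], [32, [0, 0, 0], [0, 0, 0]], [32, [0, 0, 20], [0, 0, 0]], [32, [0, 0, 60], [0, 0, 0]], [32, [0, 0, 110], [0, 0, 0]], [32, [0, 0, 160], [0, 0, 0]], [32, [-20, 0, 200], [0, 0, 0]], [32, [-20, 0, 200], [0, 0, 0]], [32, [-20, 0, 200], [0, 0, 0]]])

```text
time: 20.65
tool_pos: [441.6, -55.4, 236.1]
tool_rot: [-0.0, 0.695, 0.719, -0.0]
wrist_force: [-0.9, -0.8, -0.9]
gripper_width: 0.376
gripper_force: 0.0
```

```bash
python3 - <<'E'
from h import *
st();im,P=snap("scene","s2");grab_frame("wrist")
for c in ["wrist","scene"]:
    for q in ["handle","knob_grip","drawer","tea_carton","sugar_pot","cup"]: print(c,q,[(np.round(x["position"],0),round(x["confidence"],2)) for x in landmark_of(c,q)[:1]])
E
```

```text
{'time': 20.65, 'tool_pos': [441.59, -55.41, 236.13], 'tool_rot': [-0.0, 0.7, 0.72, -0.0], 'joints': [-0.31, 0.06, -0.25, 1.26, 0.0, 1.23], 'wrist_force': [-0.85, -0.85, -0.87], 'ft_torque': [0.04, 0.04, -0.03], 'gripper_width': 0.38, 'gripper_force': 0.0}
wrist handle [(array([457., -55.,  53.]), 0.98)]
wrist knob_grip []
wrist drawer [(array([605., -51.,   1.]), 0.85)]
wrist tea_carton [(array([688., 118.,  -0.]), 0.56)]
wrist sugar_pot [(array([ 635., -210.,    3.]), 0.61)]
wrist cup [(array([ 479., -356.,    1.]), 0.63)]
scene handle [(array([463., -58.,  49.]), 0.77)]
scene knob_grip [(array([680., -48., 108.]), 0.74)]
scene drawer [(array([606., -49.,  -1.]), 0.61)]
scene tea_carton [(array([688., 115.,   3.]), 0.65)]
scene sugar_pot [(array([ 636., -208.,    1.]), 0.72)]
scene cup [(array([ 483., -360.,   -1.]), 0.74)]
```

View pics/s2.png

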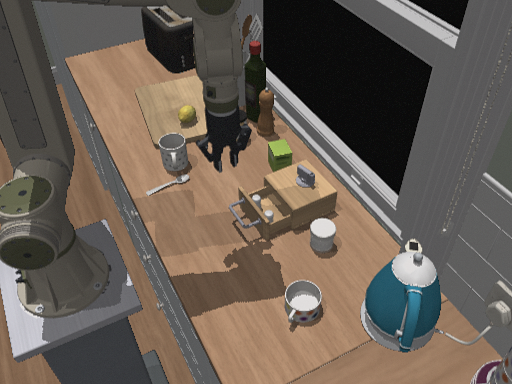

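The drawer stands open, with the handle at (238,215). The knob is down at (306,176), nothing round the caddy has moved, and the arm is clear.

```bash
python3 -c "
from workcell import *
print(sign_off())"
```

```text
the job is handed in; nothing more can be done
None
```

The knob was turned about 1.1 rad clockwise into its notch and pressed fully down (11 mm, at most 13.5 N). The drawer was then drawn about 7 cm out, nothing round the caddy was moved, and the job was handed in at about 21 s; no verdict came back.

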